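# Index the turntable to the next slot

### The job

The turntable with the stones on it is locked by a spring plunger in the slotted ring round it. With the closed fingertips, press the dished plunger cap down, push it round with the wheel anticlockwise (seen from above) to the very next slot, and let the plunger spring fully up there so that the table is locked again; do not turn it backwards or past that slot. Leave the tools, carving and other things around it where they are.

Things in the scene. Friction and masses are not known exactly. Their poses are not given: they have to be found in the camera images.
- plunger_dish (a point): Centre of the floor of the plunger's dished steel cap: round, open upward, 56 mm across, rim 10 mm high and 4 mm thick (48 mm clear inside). Plunger out: floor 74 mm, rim 84 mm above the table top. It stands on a vertical stem at the end of a two-pronged aluminium arm (top 52 mm high) bolted to the turntable's wheel, 148 mm from the wheel's axis, and goes round with it.
- plunger (a joint): How far the plunger is pressed down, m: 0 = out, 0.014 = end of travel. Spring 3.6 N at 0, 7.8 N at the end. Under 0.006 its 10 mm wide key sits in a slot of the fixed ring: wheel locked (0.024 rad play either way). From 0.008 the key is below the ring: wheel free. Between slots the ring keeps a released plunger down at about 0.006; it springs up by itself when under a slot.
- turntable_wheel (a joint): Turn of the wheel, rad, positive anticlockwise seen from above. 0 = the slot where it starts (within 0.015), 0.5236 = next slot anticlockwise. Turns easily (0.03 N m). The wheel is a disc 211 mm across, top 42 mm above the table, with a pile of rough pale stones fixed on it, up to 75 mm from the axis and 106 mm above the table.
- ring_axis (a point): Point on the vertical axis of wheel and ring, 40 mm above the table. The fixed steel index ring lies round the wheel: outer radius 135 mm, top 40 mm above the table, 12 slots 16 mm wide, open outward, every 30 degrees. The turntable with its ring stands and faces differently each time, the plunger on the robot's side (up to 0.9 rad either way).
- next_slot (a point): Middle of the next slot anticlockwise, on top of the ring, 126 mm from the axis: the key must end here.
- bottle_orange: An upright drinks bottle, 68 mm across and 235 mm tall; origin at the centre of its underside. A bystander: leave it alone.
- club_hammer: A club hammer lying down, 90x247x40 mm; origin at the centre of its underside. A bystander: leave it alone.
- try_square: A try square lying flat, 146x100x14 mm; origin at the centre of its underside. A bystander: leave it alone.
- maquette: A small white carving standing upright, 71x69x125 mm; origin at the centre of its underside. A bystander: leave it alone.
- chip_1: A stone chip, 26x39x18 mm, on the table beside the turntable; origin at the centre of its underside. A bystander: leave it alone.
- marker_pen: A pen lying on the table in front of the turntable, 14x138x14 mm; origin at the centre of its underside. A bystander: leave it alone.

How it is judged:
On the way, in this order (a step that is already met when the one before it is completed fails the run):
1. the plunger is pressed in while the wheel is still at its first slot (value of joint plunger above 0.0065 m and value of joint turntable_wheel below 0.08 rad and contact force between plunger and the fingers above 1 N), for 0.05 s.
2. the wheel is on its way between the slots, the key under the ring (value of joint turntable_wheel between 0.15 and 0.45 rad and value of joint plunger above 0.004 m), for 0.05 s.
3. the plunger has sprung up in the next slot (value of joint turntable_wheel between 0.4836 and 0.5636 rad and value of joint plunger below 0.003 m), for 0.2 s.
At the end, for the whole second after the job is handed in: The wheel stands at the next slot anticlockwise (0.5236 rad, within 0.04) and at rest, with the plunger sprung up to less than 3 mm from fully out (all of step 3 and velocity of joint turntable_wheel between -0.05 and 0.05 rad/s); the robot touches nothing.
It fails at once if the wheel is turned backwards (value of joint turntable_wheel below -0.1 rad).
It fails at once if the wheel is turned past the next slot (value of joint turntable_wheel above 0.65 rad).
It fails at once if a thing standing or lying around is lifted, carried or shoved by more than 25 mm (distance of any of bottle_orange, club_hammer, try_square, maquette, chip_1, marker_pen from where it was at the start of the episode above 0.025 m).
It also fails if it takes over 32 s, if anything falls off the work surface, if the arm or the gripper's body presses on something with over 40 N, if the wrist force passes 120 N, or if a joint passes its speed limit or range.

### The arm

A 7-joint arm with a two-finger parallel gripper is mounted at the origin on a cart in front of the work surface, level with it; the furniture and walls round the work are solid. World frame = base frame: x ahead of the robot, y to its left, z up, the work surface at z = 0. Lengths are in m, angles in rad, forces in N, time in s.
With the tool pointing down it reaches from about 0.425 to 0.95 m from the base axis. Payload 4.7 kg.
Tool frame: the origin (TCP) lies midway between the tips of the shut fingers; the grasp point (between the pads) lies robot.hold_point_z behind it (robot.hold_point_z is the distance from the TCP to the grasp point, in m); z points along the fingers, y is the line along which they close (so a half turn about z gives the same grasp; the last joint's range is limited). The gripper opens to 85 mm and grips with 20 to 120 N. Pads are 22 mm wide; open, the fingers measure 114 mm over their backs; the gripper's body (76 mm by 85 mm) begins 54 mm behind the grasp point. The pads swing forward as they close: fully open they stand 13 mm farther back than shut.
Start: joints at [-1.288, 0.469, -0.049, 1.532, 0.024, 1.141, -0.082], TCP at [0.207, 0.642, 0.231] pointing down, gripper open.
Joint ranges: [-2.59, 2.59], [-0.33, 1.99], [-1.39, 1.29], [0.1, 2.45], [-1.04, 4.18], [0.21, 1.99], [-2.66, 2.66]. Speed limits (rad/s): [2.57, 2.57, 3.14, 3.14, 3.14, 3.14, 3.14].

### API

Orientations are given as [roll, pitch, yaw] about the fixed x, y, z axes, in that order (R = Rz(yaw) Ry(pitch) Rx(roll)).
In Python, from plant import robot gives the robot as it stands. The module is installed in compiled form; this text tells all that it offers.
- The arm moves only by the shell command python3 -m handwheel 'ROWS'. ROWS is JSON, a list of rows, each a list of 3 entries, a list of its own where there are three numbers: the shift along the tool's x, y, z in cm, then the turn, a rotation vector about the tool's x, y, z in degrees, then the closure, from -1 (fully open) to 1 (shut). A call has 1 to 20 rows; each row shifts and turns the commanded pose from where the row before left it, along the tool's axes as they then stand; what a row does not reach is not made up. A row lasts 1/12 s, in which the tool goes at most 41.7 mm and 7.16 degrees, less where a joint would pass 70% of its speed; a pose out of reach is approached as far as the arm can. A call with a gripper value outside its range is refused whole. The fingers move at their own pace and stop on an object; the grip force is fixed at half the most. Time passes only in rows, so rows that do not move let the fingers close. It gives the time, the measured TCP pose, the force, the opening and the grip force at its end, in the units of the state.
- robot.state(): the state, without advancing time (a new reading comes with each control period).
- robot.get_image(name): name is "scene" or "top"; returns the picture (400x640x3 uint8, blue, green, red); there is no depth.
- robot.calibration(name): a dict with "mtx" (3x3 intrinsics, pixels), "extrinsics" (4x4, takes a point from camera to world coordinates). Camera axes: x right, y down, z forward; pixel columns grow to the right and rows downward; lengths in m; the calibration is good to about 2 mm. A picture is of the moment at which its call begins. calibration takes no time and is no camera call.
- robot.hand_in(): hands the job in; it is judged then, once.
The state is a dict: "time": time; "q": joint angles; "qvel": joint speeds; "tau": joint torques, N m; "tcp_pos": TCP position; "tcp_rot": TCP orientation; "force": force on the tool from outside, world axes, zero at the start; "moment": the same for the moment, N m; "finger_gap": finger opening in m; "gripper_force": force on a finger pad.
Only numpy, scipy, OpenCV 4.12 (cv2) and the standard library are available. Lean on these libraries where they do the work, as an engineer would, in place of code of your own. Each camera call takes 0.05 s, during which the arm holds its last target. There are 200 camera calls.

## Working session

There is one attempt and no reset: what is moved stays moved. The work goes in short steps, Python scripts to look and compute and a shell command to move; the robot and the scene stay as the last step left them, time stands still between calls to the robot, and variables do not carry over. Pictures are saved under pics/ and viewed, at most 10 in all, crops included, and the job is handed in when it is done.

```bash
mkdir -p pics; python3 - <<'E'
from plant import robot
import cv2
for n in("scene","top"):
    cv2.imwrite(f"pics/{n}0.png",robot.get_image(n)); c=robot.calibration(n); print(c["mtx"],c["extrinsics"])
s=robot.state(); print({k:s[k] for k in("time","tcp_pos","tcp_rot","finger_gap","force")},robot.hold_point_z)
E
```

```text
[[362.83102437   0.         321.91135741]
 [  0.         362.83102437 201.60077107]
 [  0.           0.           1.        ]] [[ 0.55176313 -0.63842287  0.53663181 -0.1331327 ]
 [-0.83399364 -0.41968755  0.35821359 -0.44249057]
 [-0.00347406 -0.64519656 -0.76400872  1.03522131]
 [ 0.          0.          0.          1.        ]]
[[474.05986343   0.         315.75790823]
 [  0.         474.05986343 201.40161985]
 [  0.           0.           1.        ]] [[-0.02487049 -0.98418575  0.17538493  0.32433938]
 [-0.99967242  0.023424   -0.01031314  0.01792687]
 [ 0.00604183 -0.17558397 -0.98444592  1.35769172]
 [ 0.          0.          0.          1.        ]]
{'time': 0.1, 'tcp_pos': array([0.20692904, 0.64194314, 0.23034896]), 'tcp_rot': array([-3.13981040e+00,  8.12546968e-05,  2.82976185e+00]), 'finger_gap': 0.08544705590407697, 'force': array([-0.48588327, -0.16759117,  0.1939613 ])} 0.0187
```

View pics/scene0.png

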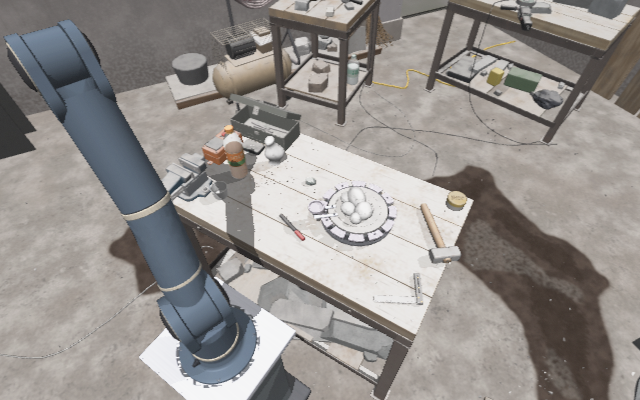

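View pics/top0.png

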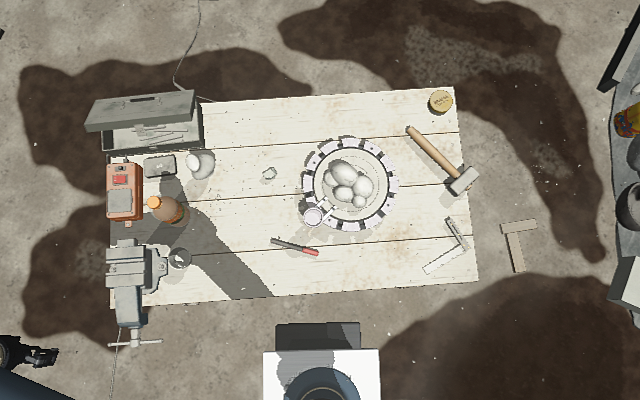

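The top view shows the turntable around (350,184) and the plunger cap around (314,215). Enlarging both views.

```bash
python3 - <<'E'
import cv2
a=cv2.imread("pics/top0.png")[130:240,295:405]; cv2.imwrite("pics/topc.png",cv2.resize(a,None,fx=5,fy=5,interpolation=cv2.INTER_CUBIC))
a=cv2.imread("pics/scene0.png")[170:250,300:410]; cv2.imwrite("pics/scc.png",cv2.resize(a,None,fx=7,fy=7,interpolation=cv2.INTER_CUBIC))
E
```

```text
(no output)
```

View pics/topc.png

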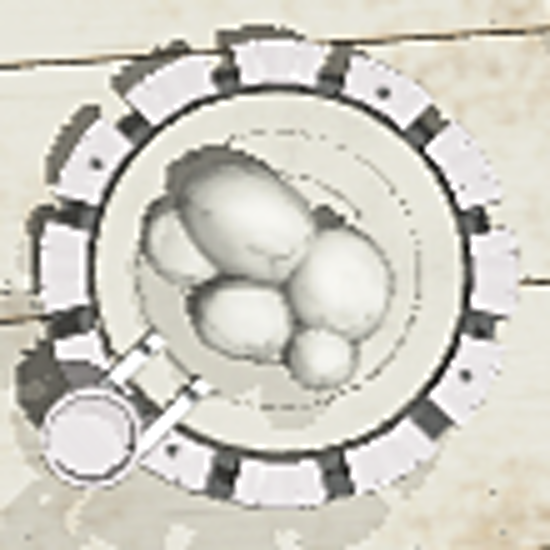

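View pics/scc.png

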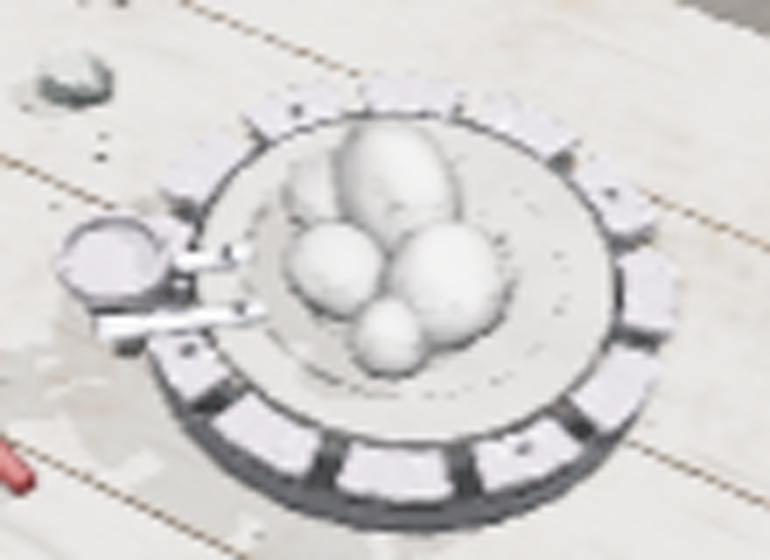

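```bash
cat > h.py <<'E'
from plant import robot
import numpy as np
def ray(n,uv,z):
    c=robot.calibration(n);K=c["mtx"];E=c["extrinsics"]
    d=E[:3,:3]@np.linalg.solve(K,[uv[0],uv[1],1]);o=E[:3,3];return o+d*(z-o[2])/d[2]
E
python3 - <<'E'
from h import *
from scipy.optimize import least_squares
t=lambda x,y:((x+.5)/5-.5+295,(y+.5)/5-.5+130)
s=lambda x,y:((x+.5)/7-.5+300,(y+.5)/7-.5+170)
D=ray("top",t(90,437),.084);D2=ray("scene",s(114,262),.084)
S=np.array([ray("top",t(*p),.04)[:2] for p in [(227,70),(335,72),(426,122),(475,218),(482,325),(432,418),(338,473),(226,475),(70,322),(75,213),(133,124)]])
k=[0,-1,-2,-3,-4,-5,-6,-7,-9,-10,-11]
f=lambda p:(p[:2]+p[3]*np.c_[np.cos(p[2]+np.array(k)*np.pi/6),np.sin(p[2]+np.array(k)*np.pi/6)]-S).ravel()
r=least_squares(f,[.6,0,.3,.126]);p=r.x;print(p,np.abs(r.fun).max())
a=p[2]-8*np.pi/6
print("dish from imgs",D,D2,"slot angle",a%6.283,"dish ang",np.arctan2(*(D[:2]-p[:2])[::-1])%6.283,np.hypot(*(D[:2]-p[:2])))
w=lambda an:p[:2]+.148*np.array([np.cos(an),np.sin(an)])
for i in range(0,7):print(i,w(a+i*np.pi/36))
E
```

```text
[ 0.60873563 -0.09566036  0.22923371  0.12048545] 0.004203810676239372
dish from imgs [0.50848307 0.0142185  0.084     ] [0.50374914 0.00743015 0.084     ] slot angle 2.3234435048571185 dish ang 2.3104156602278323 0.1487411801300778
0 [0.50754677 0.01234342]
1 [0.49851868 0.00311324]
2 [ 0.4903294  -0.00686867]
3 [ 0.48304126 -0.01752633]
4 [ 0.47670974 -0.02877864]
5 [ 0.47138301 -0.04053996]
6 [ 0.46710162 -0.05272078]
```

```bash
python3 -m handwheel '[[[0,0,-2],[0,0,0],1],[[0,0,-2],[0,0,0],1],[[-2.66,-2.82,0],[0,0,0],1],[[-2.66,-2.82,0],[0,0,0],1],[[-2.66,-2.82,0],[0,0,0],1],[[-2.66,-2.82,0],[0,0,0],1],[[-2.66,-2.82,0],[0,0,0],1],[[-2.66,-2.82,0],[0,0,0],1],[[-2.66,-2.82,0],[0,0,0],1],[[-2.66,-2.82,0],[0,0,0],1],[[-2.66,-2.82,0],[0,0,0],1],[[-2.66,-2.82,0],[0,0,0],1],[[-2.66,-2.82,0],[0,0,0],1],[[-2.66,-2.82,0],[0,0,0],1],[[-2.66,-2.82,0],[0,0,0],1],[[-2.66,-2.82,0],[0,0,0],1],[[-2.66,-2.82,0],[0,0,0],1],[[0,0,0],[0,0,0],1],[[0,0,0],[0,0,0],1]]'
cat >> h.py <<'E'
from scipy.spatial.transform import Rotation as Ro
def to(x,y,z):
    s=robot.state();R=Ro.from_euler("xyz",s["tcp_rot"])
    print("t",s["time"],"tcp",s["tcp_pos"].round(4),"rot",s["tcp_rot"].round(3),"F",np.round(s["force"],2),"gap",s["finger_gap"])
    print("shift cm",(R.inv().apply(np.array([x,y,z])-s["tcp_pos"])*100).round(2))
E
python3 -c "
from h import *
to(.507,.012,.12)"
```

```text
time: 1.68
tcp_pos: [0.4575, 0.1152, 0.2711]
tcp_rot: [-3.141, -0.0, 2.824]
force: [-0.4, 0.9, 0.1]
finger_gap: 0.0001
gripper_force: 0.0
t 1.6833 tcp [0.4575 0.1152 0.2711] rot [-3.141 -0.     2.824] F [-0.38  0.88  0.13] gap 0.00012329951923150772
shift cm [-7.93 -8.26 15.11]
```

```bash
python3 -m handwheel '[[[-2.64,-2.75,0],[0,0,0],1],[[-2.64,-2.75,0],[0,0,0],1],[[-2.65,-2.76,0],[0,0,0],1],[[0,0,3],[0,0,0],1],[[0,0,3],[0,0,0],1],[[0,0,3],[0,0,0],1],[[0,0,3],[0,0,0],1],[[0,0,3],[0,0,0],1],[[0,0,0],[0,0,0],1],[[0,0,0],[0,0,0],1],[[0,0,0],[0,0,0],1]]'
python3 -c "
from h import *
import cv2
to(.507,.012,.1)
a=robot.get_image('top')[170:250,270:370];b=robot.get_image('scene')[170:250,280:380]
z=lambda i:cv2.resize(i,None,fx=6,fy=6,interpolation=2)
cv2.imwrite('pics/a1.png',z(a));cv2.imwrite('pics/b1.png',z(b))
"
```

```text
time: 2.6
tcp_pos: [0.5081, 0.0155, 0.1225]
tcp_rot: [3.14, 0.001, 2.831]
force: [0.4, -0.1, 0.4]
finger_gap: 0.0003
gripper_force: 0.0
t 2.6 tcp [0.5081 0.0155 0.1225] rot [3.140e+00 1.000e-03 2.831e+00] F [ 0.38 -0.1   0.36] gap 0.00027531510645363935
shift cm [ 0.   -0.37  2.25]
```

View pics/b1.png

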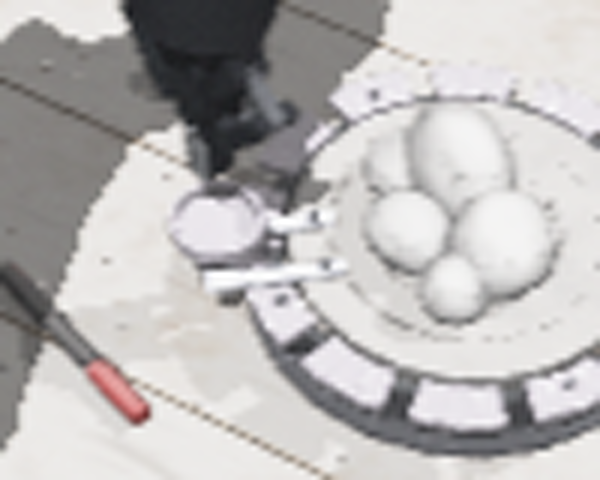

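View pics/a1.png

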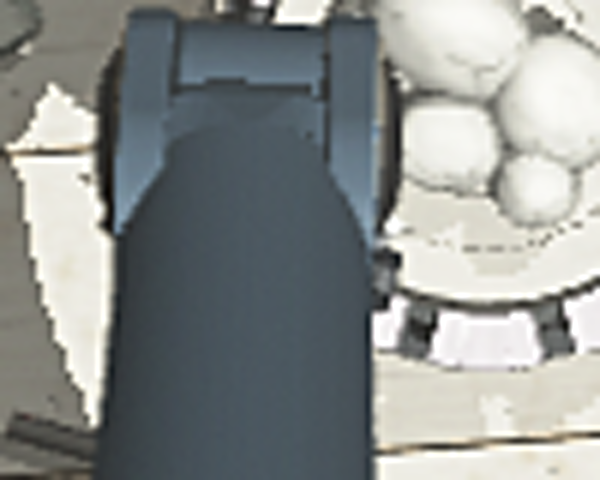

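The scene crop shows the closed tips ending at about (212,178) and the cap rim centred at about (218,222). The top view is blocked by the arm. Checking the relative offset in the scene camera.

```bash
python3 -c "
from h import *
s=lambda x,y:((x+.5)/6-.5+280,(y+.5)/6-.5+170)
print(ray('scene',s(212,175),.1225),ray('scene',s(218,222),.084))
c=robot.calibration('scene');E=np.linalg.inv(c['extrinsics'])
for P in([.5081,.0155,.1225],[.507,.012,.084],[.508,.013,.084]):
  v=c['mtx']@(E[:3,:3]@P+E[:3,3]);u=v[:2]/v[2];print(u,(u+.5-[280,170])*6-.5)
"
```

```text
[0.505532   0.01164826 0.1225    ] [0.5053731  0.00828599 0.084     ]
[314.39228554 197.77652489] [208.85371321 169.15914935]
[315.2800849  205.81014692] [214.18050943 217.36088154]
[315.20190709 205.49596889] [213.71144254 215.47581332]
```

```bash
python3 -m handwheel '[[[-0.1,-0.35,1],[0,0,0],1],[[0,0,1.5],[0,0,0],1],[[0,0,1],[0,0,0],1],[[0,0,0.8],[0,0,0],1],[[0,0,0],[0,0,0],1],[[0,0,0],[0,0,0],1]]'
python3 -c "
from h import *
to(.508,.012,.0625)"
```

```text
time: 3.2
tcp_pos: [0.5069, 0.0108, 0.078]
tcp_rot: [-3.141, -0.001, 2.83]
force: [-0.1, -0.5, 0.1]
finger_gap: 0.0001
gripper_force: 0.0
t 3.2 tcp [0.5069 0.0108 0.078 ] rot [-3.141e+00 -1.000e-03  2.830e+00] F [-0.1  -0.48  0.12] gap 8.1323434779516e-05
shift cm [-0.07  0.15  1.55]
```

```bash
python3 -m handwheel '[[[0,0.1,0.4],[0,0,0],1],[[0,0,0.4],[0,0,0],1],[[0,0,0.4],[0,0,0],1],[[0,0,0.3],[0,0,0],1],[[0,0,0],[0,0,0],1],[[0,0,0],[0,0,0],1]]'
python3 -c "
from h import *
to(.508,.012,.0625)"
```

```text
time: 3.7
tcp_pos: [0.5083, 0.0118, 0.0637]
tcp_rot: [3.141, 0.002, 2.83]
force: [-0.2, 0.4, 6.0]
finger_gap: 0.0001
gripper_force: 3.0
t 3.7 tcp [0.5083 0.0118 0.0637] rot [3.141e+00 2.000e-03 2.830e+00] F [-0.21  0.4   6.02] gap 0.00013634883783970127
shift cm [0.03 0.01 0.12]
```

```bash
python3 -m handwheel '[[[0,0,0.15],[0,0,0],1],[[0,0,0],[0,0,0],1],[[0.29,-0.58,0],[0,0,0],1],[[0.29,-0.58,0],[0,0,0],1],[[0.24,-0.6,0],[0,0,0],1],[[0.24,-0.6,0],[0,0,0],1],[[0.18,-0.62,0],[0,0,0],1],[[0.18,-0.62,0],[0,0,0],1],[[0,0,0],[0,0,0],1],[[0,0,0],[0,0,0],1]]'
python3 -c "
from h import *
to(.4753,-.0317,.063)
import cv2
b=robot.get_image('scene')[170:250,280:380]
cv2.imwrite('pics/b2.png',cv2.resize(b,None,fx=6,fy=6,interpolation=2))"
```

```text
time: 4.53
tcp_pos: [0.4834, -0.0184, 0.0624]
tcp_rot: [3.141, 0.001, 2.829]
force: [0.2, -0.6, 6.3]
finger_gap: -0.0
gripper_force: 3.2
t 4.5333 tcp [ 0.4834 -0.0184  0.0624] rot [3.141e+00 1.000e-03 2.829e+00] F [ 0.2  -0.59  6.27] gap -4.6614361090147344e-05
shift cm [ 0.36 -1.51 -0.06]
```

View pics/b2.png

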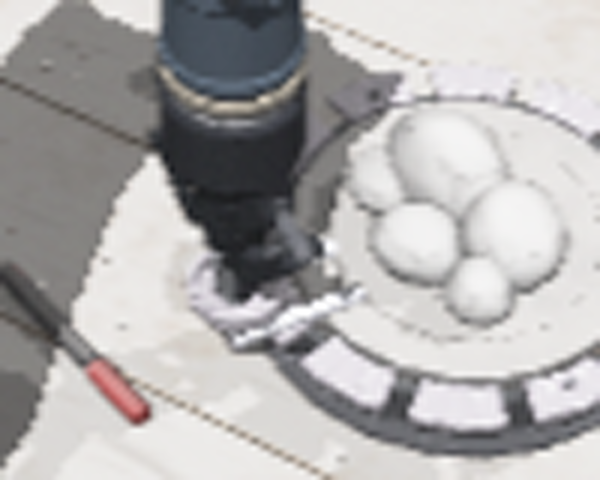

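The cap has turned with the fingers about halfway and the tips sit inside the rim. I'll go on to about 25°, ease up so the key rides under the ring, then creep on.

```bash
python3 -m handwheel '[[[0.13,-0.63,0],[0,0,0],1],[[0.13,-0.63,0],[0,0,0],1],[[0.08,-0.64,0],[0,0,0],1],[[0.05,-0.4,0],[0,0,0],1],[[0,0,0],[0,0,0],1],[[0,0,-0.35],[0,0,0],1],[[0,0,-0.35],[0,0,0],1],[[0,0,0],[0,0,0],1],[[0,0,0],[0,0,0],1]]'
python3 -c "
from h import *
to(.4671,-.0527,.07)"
```

```text
time: 5.33
tcp_pos: [0.4717, -0.0386, 0.0686]
tcp_rot: [3.142, -0.001, 2.83]
force: [0.0, -0.5, -0.1]
finger_gap: 0.0001
gripper_force: 0.0
t 5.3333 tcp [ 0.4717 -0.0386  0.0686] rot [ 3.142e+00 -1.000e-03  2.830e+00] F [ 0.03 -0.5  -0.06] gap 7.410282887705112e-05
shift cm [ 0.01 -1.48 -0.14]
```

```bash
python3 -m handwheel '[[[0.02,-0.2,0],[0,0,0],1],[[0.02,-0.2,0],[0,0,0],1],[[0.01,-0.2,0],[0,0,0],1],[[0,-0.2,0],[0,0,0],1],[[0,-0.2,0],[0,0,0],1],[[0,-0.2,0],[0,0,0],1],[[0,-0.2,0],[0,0,0],1],[[0,0,0],[0,0,0],1],[[0,0,0],[0,0,0],1]]'
python3 -c "
from h import *
to(.4671,-.0527,.07)"
```

```text
time: 6.08
tcp_pos: [0.4675, -0.0519, 0.0688]
tcp_rot: [3.141, 0.0, 2.83]
force: [1.6, 2.6, -0.2]
finger_gap: 0.0
gripper_force: 0.8
t 6.0833 tcp [ 0.4675 -0.0519  0.0688] rot [3.141 0.    2.83 ] F [ 1.59  2.57 -0.24] gap 4.6767146119416955e-05
shift cm [ 0.01 -0.09 -0.12]
```

```bash
python3 -m handwheel '[[[0,-0.15,0],[0,0,0],1],[[0,-0.15,0],[0,0,0],1],[[0,0,0],[0,0,0],1],[[0,0,0],[0,0,0],1]]'
python3 -c "
from h import *
to(.4671,-.0527,.07)"
```

```text
time: 6.42
tcp_pos: [0.4666, -0.0549, 0.0689]
tcp_rot: [3.141, 0.001, 2.83]
force: [1.7, 1.9, -1.2]
finger_gap: 0.0001
gripper_force: 1.0
t 6.4167 tcp [ 0.4666 -0.0549  0.0689] rot [3.141e+00 1.000e-03 2.830e+00] F [ 1.66  1.86 -1.23] gap 0.00011265495525451713
shift cm [ 0.02  0.23 -0.11]
```

```bash
python3 -m handwheel '[[[0,-0.12,0],[0,0,0],1],[[0,-0.12,0],[0,0,0],1],[[0,0,0],[0,0,0],1],[[0,0,0],[0,0,0],1]]'
python3 -c "
from h import *
to(.4671,-.0527,.07)"
```

```text
time: 6.75
tcp_pos: [0.4659, -0.0573, 0.0689]
tcp_rot: [3.142, 0.001, 2.83]
force: [2.3, 1.7, 0.6]
finger_gap: -0.0001
gripper_force: 1.1
t 6.75 tcp [ 0.4659 -0.0573  0.0689] rot [3.142e+00 1.000e-03 2.830e+00] F [2.32 1.68 0.57] gap -6.648680597885793e-05
shift cm [ 0.03  0.48 -0.11]
```

```bash
python3 -m handwheel '[[[0,-0.12,0],[0,0,0],1],[[0,-0.12,0],[0,0,0],1],[[0,0,0],[0,0,0],1],[[0,0,0],[0,0,0],1]]'
python3 -c "
from h import *
to(.4671,-.0527,.07)
import cv2
b=robot.get_image('scene')[170:250,280:380]
cv2.imwrite('pics/b3.png',cv2.resize(b,None,fx=6,fy=6,interpolation=2))"
```

```text
time: 7.08
tcp_pos: [0.465, -0.0597, 0.0689]
tcp_rot: [-3.141, 0.0, 2.829]
force: [2.5, 0.6, 1.4]
finger_gap: -0.0001
gripper_force: 1.2
t 7.0833 tcp [ 0.465  -0.0597  0.0689] rot [-3.141  0.     2.829] F [2.5  0.59 1.38] gap -8.906599261542528e-05
shift cm [ 0.02  0.73 -0.11]
```

View pics/b3.png

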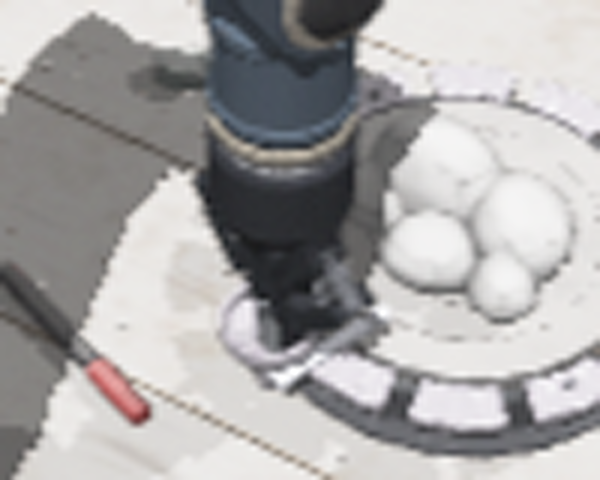

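The cap now reads about centre (270,332) in the crop, with the fingers toward its leading side. Estimating the wheel angle from it.

```bash
python3 -c "
from h import *
c=robot.calibration('scene');E=np.linalg.inv(c['extrinsics'])
for th in(0,.4,.44,.48,.52,.56):
  P=[.6087+.148*np.cos(2.323+th),-.0957+.148*np.sin(2.323+th),.084 if th==0 else .078]
  v=c['mtx']@(E[:3,:3]@P+E[:3,3]);u=v[:2]/v[2];print(th,(u+.5-[280,170])*6-.5+[4,5])
"
```

```text
0 [218.21793377 221.42724397]
0.4 [255.50286847 304.86605736]
0.44 [261.45353556 311.97032252]
0.48 [267.7889288  318.91484902]
0.52 [274.50045079 325.68568309]
0.56 [281.57858393 332.26903104]
```

```bash
python3 -m handwheel '[[[0,-0.1,0],[0,0,0],1],[[0,-0.1,0],[0,0,0],1],[[0,0,0],[0,0,0],1],[[0,0,0],[0,0,0],1]]'
python3 -c "
from h import *
to(.4671,-.0527,.07)"
```

```text
time: 7.47
tcp_pos: [0.4644, -0.0618, 0.069]
tcp_rot: [-3.141, 0.001, 2.829]
force: [1.4, -0.3, 4.1]
finger_gap: -0.0002
gripper_force: 3.3
t 7.4667 tcp [ 0.4644 -0.0618  0.069 ] rot [-3.141e+00  1.000e-03  2.829e+00] F [ 1.37 -0.25  4.1 ] gap -0.0001697793597724961
shift cm [ 0.02  0.95 -0.1 ]
```

The vertical force rose to 4 N, so the plunger has sprung up against the tips. Raising.

```bash
python3 -m handwheel '[[[0,0,-0.3],[0,0,0],1],[[0,0,-0.3],[0,0,0],1],[[0,0.1,-0.3],[0,0,0],1],[[0,0.1,-0.5],[0,0,0],1],[[0,0,-0.8],[0,0,0],1],[[0,0,-2],[0,0,0],1],[[0,0,-3],[0,0,0],1],[[0,0,-3],[0,0,0],1],[[0,0,-3],[0,0,0],1],[[0,3,-2],[0,0,0],1],[[0,4,0],[0,0,0],1],[[0,4,0],[0,0,0],1],[[0,4,0],[0,0,0],1],[[0,4,0],[0,0,0],1],[[0,4,0],[0,0,0],1],[[0,4,0],[0,0,0],1],[[0,0,0],[0,0,0],1],[[0,0,0],[0,0,0],1]]'
python3 -c "
from h import *
to(.4671,-.0527,.07)
import cv2
z=lambda i,f:cv2.resize(i,None,fx=f,fy=f,interpolation=2)
a=z(robot.get_image('top')[130:240,295:405],5);b=z(robot.get_image('scene')[170:250,300:410],2)
c=np.zeros((550,770,3),np.uint8);c[:,:550]=a;c[:160,550:770]=b;cv2.imwrite('pics/e.png',c)"
```

```text
time: 8.97
tcp_pos: [0.5468, 0.2004, 0.2203]
tcp_rot: [-3.141, -0.001, 2.835]
force: [0.2, -0.2, 1.4]
finger_gap: -0.0002
gripper_force: 0.0
t 8.9667 tcp [0.5468 0.2004 0.2203] rot [-3.141e+00 -1.000e-03  2.835e+00] F [ 0.15 -0.19  1.38] gap -0.0001598222323484463
shift cm [ -0.06 -26.52  15.06]
```

View pics/e.png

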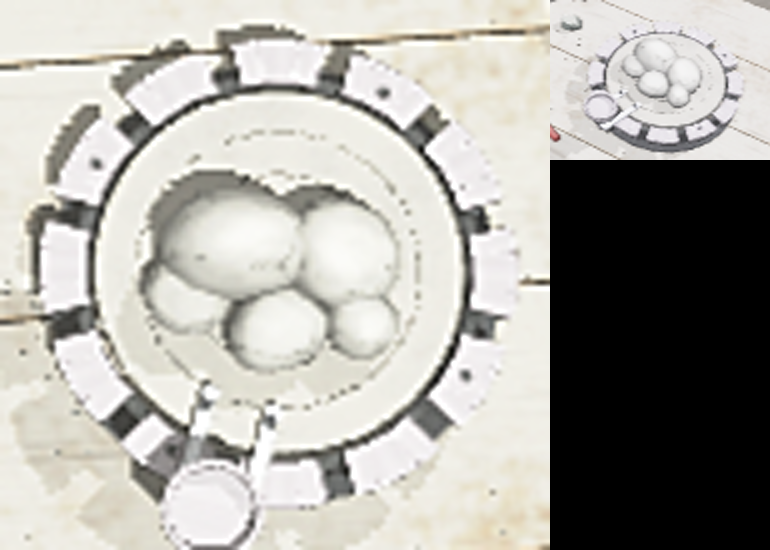

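The cap sits at crop (210,508), on the line of the next slot, and the stones have turned with it. I'll check the angle and hand in only if it agrees.

```bash
python3 -c "
from h import *
t=lambda x,y:((x+.5)/5-.5+295,(y+.5)/5-.5+130)
A=lambda z,p:np.arctan2(*(ray('top',t(*p),z)[:2]-[.6087,-.0957])[::-1])
d=A(.084,(210,508))-A(.084,(90,437));d%=6.2832;print(d)
if abs(d-.5236)<.03: print(robot.hand_in())"
```

```text
0.514666877174291
the job is handed in; nothing more can be done
None
```

I turned the table anticlockwise to the next slot, and the plunger sprang up there. The wheel measured about 0.515 rad (target 0.5236) in the last picture. The arm was clear of everything when I handed the job in at about 9 s; no verdict came back.

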